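Tamp dry clay scrap level in the reclaim tub

ROBOT

A 7-joint arm with a two-finger parallel gripper is mounted at the origin on the work surface. World frame = base frame: x ahead of the robot, y to its left, z up, the work surface at z = 0. Lengths are in m, angles in rad, forces in N, time in s.
With the tool pointing down it reaches from about 0.425 to 0.875 m from the base axis. Payload 4.7 kg.
Tool frame: the origin (TCP) lies midway between the tips of the shut fingers; the grasp point (between the pads) lies 19 mm behind it; z points along the fingers, y is the line along which they close (so a half turn about z gives the same grasp; the last joint's range is limited). The gripper opens to 87 mm and grips with 3 to 60 N. Pads are 19 mm wide; open, the fingers measure 117 mm over their backs; the gripper's body (75 mm by 190 mm) begins 51 mm behind the grasp point.
Start: joints at [-1.119, 0.321, -0.07, 1.45, 0.023, 1.371, -0.057], TCP at [0.276, 0.589, 0.223] pointing down, gripper open.
Joint ranges: [-2.86, 2.86], [-0.3, 2.09], [-1.38, 1.24], [0.06, 2.45], [-1.56, 4.7], [0.09, 2.05], [-2.69, 2.69]. Speed limits (rad/s): [2.57, 2.57, 3.14, 3.14, 3.14, 3.14, 3.14].

INTERFACE

Orientations are given as a unit quaternion [w, x, y, z].
In Python, from station import status, optics, close_job gives the robot as it stands. The module is installed in compiled form; this text tells all that it offers.
- The arm moves only by the tool step_arm, never from a script. Its argument "increments" is a list of rows, each a list of 7 numbers: the shift along the tool's x, y, z in mm, then the turn, a rotation vector about the tool's x, y, z in degrees, then the opening, from -1 (shut) to 1 (fully open). A call has exactly 10 rows; each row shifts and turns the commanded pose from where the row before left it, along the tool's axes as they then stand; what a row does not reach is not made up. A row lasts 1/12 s, in which the tool goes at most 41.7 mm and 7.16 degrees, less where a joint would pass 70% of its speed; a pose out of reach is approached as far as the arm can. A call with a gripper value outside its range is refused whole. The fingers move at their own pace and stop on an object; "force" is the grip in N (left out, the last holds). Time passes only in rows, so rows that do not move let the fingers close, or fill a call up. It gives the time, the measured TCP pose, the force, the opening and the grip force at its end, in the units of the state.
- status.state(): the state, without advancing time (a new reading comes with each control period).
- optics.read_camera(name): name is "scene" or "top"; returns a dict with "pixels" (420x560x3 uint8, blue, green, red), "fx", "fy", "cx", "cy" (pixels), "origin" and "rotation" of the camera in the world. Camera axes: x right, y down, z forward; pixel columns grow to the right and rows downward; lengths in m; the calibration is good to about 2 mm. A picture is of the moment at which its call begins. There is no depth.
- close_job(): hands the job in; it is judged then, once.
Trained networks look in the newest picture that a camera, given by its name, has taken for a name from the list of things; names that differ only in an ending like _2 or _b are one class to them, and where a whole thing is asked for, a point or a joint stands for the part that bears it (a point fixed in the world has none). Each returns a list of dicts, best first, with "conf" (0 to 1); they miss things now and then, are a little off and sometimes report something else, mostly with a low value. They report only what shows in the picture. A call takes as long as a camera call.
- optics.look_for(camera, target): "location" ([x, y, z] in m, in world coordinates, good to about 4 mm: the middle of the surface that is visible of it).
- optics.pinpoint(camera, target): "location" ([x, y, z] in m, in world coordinates, good to about 4 mm: a listed point, or the origin of a listed thing).
The state is a dict: "clock": time; "q": joint angles; "dq": joint speeds; "joint_torque": joint torques, N m; "eef_pos": TCP position; "ee_rot": TCP orientation; "wrist_force": force on the tool from outside, world axes, zero at the start; "torque": the same for the moment, N m; "width": opening from 0.0 (shut) to 1.0 (fully open); "grip_force": force on a finger pad.
Only numpy, scipy, OpenCV 4.12 (cv2) and the standard library are available. Lean on these libraries where they do the work, as an engineer would, in place of code of your own. Each camera call takes 0.05 s, during which the arm holds its last target. There are 200 camera calls.

TASK

Take the wooden tamper from the round bat and tamp the bone-dry clay lumps down in the black reclaim tub, ready for slaking, until none rides up on its neighbours, all lie level on the bottom and the bed stands a steady push of about 15 N for a second. Dry clay crumbles: push slowly, never with more than 40 N on a lump, and touch the lumps only with the tamper. Then stand the tamper upright back on the bat and leave the bowl, jar and beaker where they are.

Things in the scene. Friction and masses are not known exactly. Their poses are not given: they have to be found in the camera images.
- tub: black plastic reclaim tub, open on top, 134 mm along its x, 264 mm along its y, 115 mm high; walls and floor 4 mm thick, so 126 x 256 mm inside; a 5 mm rolled rim stands out round the top. It does not move. Origin: centre of its underside, z up.
- tamper: wooden hand tamper: a flat square foot 100 x 100 mm, 22 mm thick, a collar 46 x 46 mm up to 34 mm, and an upright square handle 30 x 30 mm, its sides parallel to the foot's, up to 178 mm; about 0.35 kg. Grip the handle by its flats. It stands upright on the bat at the start. Origin: centre of the foot's flat underside, z up along the handle.
- bat: round plywood throwing bat lying flat on the bench, 220 mm across, 12 mm thick; it does not move. The tamper stands about on its middle. Origin: centre of its underside.
- lump1: lump of bone-dry reddish clay, about 55 x 59 mm, 42 to 46 mm high (no two alike), widest at mid-height, sides tapering 22 degrees to flat top and bottom; 0.19 kg. Origin: centre of its underside. Starts flat on the tub's floor, with loose gaps to its neighbours.
- lump2: lump of bone-dry reddish clay, about 55 x 59 mm, 42 to 46 mm high (no two alike), widest at mid-height, sides tapering 22 degrees to flat top and bottom; 0.19 kg. Origin: centre of its underside. Starts flat on the tub's floor, with loose gaps to its neighbours.
- lump3: lump of bone-dry reddish clay, about 55 x 59 mm, 42 to 46 mm high (no two alike), widest at mid-height, sides tapering 22 degrees to flat top and bottom; 0.19 kg. Origin: centre of its underside. Starts flat on the tub's floor, with loose gaps to its neighbours.
- lump4: lump of bone-dry reddish clay, about 55 x 59 mm, 42 to 46 mm high (no two alike), widest at mid-height, sides tapering 22 degrees to flat top and bottom; 0.19 kg. Origin: centre of its underside. Starts flat on the tub's floor, with loose gaps to its neighbours.
- lump5: lump of bone-dry reddish clay, about 55 x 59 mm, 42 to 46 mm high (no two alike), widest at mid-height, sides tapering 22 degrees to flat top and bottom; 0.19 kg. Origin: centre of its underside. Starts flat on the tub's floor, with loose gaps to its neighbours.
- lump6: lump of bone-dry reddish clay, about 55 x 59 mm, 42 to 46 mm high (no two alike), widest at mid-height, sides tapering 22 degrees to flat top and bottom; 0.19 kg. Origin: centre of its underside. Starts flat on the tub's floor, with loose gaps to its neighbours.
- lump7: lump of bone-dry reddish clay, about 55 x 59 mm, 42 to 46 mm high (no two alike), widest at mid-height, sides tapering 22 degrees to flat top and bottom; 0.19 kg. Origin: centre of its underside. Starts wedged 8 to 35 mm off the floor between two lower lumps; pushed with 4 to 20 N it slowly shoulders them apart (all eight have room on the floor).
- lump8: lump of bone-dry reddish clay, about 55 x 59 mm, 42 to 46 mm high (no two alike), widest at mid-height, sides tapering 22 degrees to flat top and bottom; 0.19 kg. Origin: centre of its underside. Starts wedged 8 to 35 mm off the floor between two lower lumps; pushed with 4 to 20 N it slowly shoulders them apart (all eight have room on the floor).
- bowl: bystander: terracotta bowl, 96 mm across, 52 mm high. Origin: centre of its underside.
- jar: bystander: glass glaze jar with white cap, 60 mm across, 75 mm high. Origin: centre of its underside.
- beaker: bystander: white ceramic beaker, 66 mm across, 90 mm high. Origin: centre of its underside.

How it is judged:
By the outcome, as a careful person would: the job done as asked, in the order asked, and still so for the second after the job is handed in, with the robot touching nothing.
It also fails if it takes over 72 s, if anything falls off the work surface, if the arm or the gripper's body presses on something with over 40 N, if the wrist force passes 120 N, or if a joint passes its speed limit or range.

## Working session

There is one attempt and no reset: what is moved stays moved. The work goes in short steps, Python scripts to look and compute and a tool call to move; the robot and the scene stay as the last step left them, time stands still between calls to the robot, and variables do not carry over. Pictures are saved under pics/ and viewed, at most 10 in all, crops included, and the job is handed in when it is done.

Besides the shell and the picture viewer there is one more tool, called after "Request:" by a JSON object that holds its "api" and its "payload". step_arm: Moves the arm, as the interface text tells. Its arguments: {"type":"object","properties":{"increments":{"type":"array"},"force":{"type":"number"}},"required":["increments"]}

```bash
mkdir -p pics; python3 - <<'E'
from station import status, optics
import cv2,numpy as np
s=status.state();print({k:np.round(v,3).tolist() for k,v in s.items()})
for c in ("scene","top"):
    d=optics.read_camera(c);cv2.imwrite(f"pics/{c}0.png",d["pixels"]);print(c,d["fx"],d["cx"],d["cy"],np.round(d["origin"],3),np.round(d["rotation"],3).tolist())
    for t in ("tub","tamper","bat","bowl","jar","beaker"):
        print(t,[(np.round(r["location"],3).tolist(),round(r["conf"],2)) for r in optics.pinpoint(c,t)[:2]])
    for t in ("lump1","lump7"): print(t,[(np.round(r["location"],3).tolist(),round(r["conf"],2)) for r in optics.pinpoint(c,t)])
E
```

```text
{'clock': 0.0, 'q': [-1.119, 0.322, -0.07, 1.452, 0.023, 1.371, -0.057], 'dq': [0.001, 0.001, -0.001, -0.001, -0.0, -0.001, -0.0], 'joint_torque': [-0.0, -49.128, -0.404, -31.253, -0.064, 0.044, 0.0], 'eef_pos': [0.275, 0.588, 0.221], 'ee_rot': [-0.0, 0.217, 0.976, -0.001], 'wrist_force': [-0.151, 1.2, 1.243], 'torque': [0.043, -0.078, 0.003], 'grip_force': 0.0, 'width': 0.996}
scene 412.1986033334605 286.4831810257476 215.0105460071846 [0.96  0.257 0.898] [-0.121, 0.441, 0.858, -0.234]
tub [([0.49, -0.215, -0.002], 0.8)]
tamper [([0.519, 0.16, 0.013], 0.72)]
bat [([0.531, 0.166, -0.003], 0.67)]
bowl [([0.71, -0.026, -0.001], 0.59)]
jar [([0.708, 0.129, -0.003], 0.91)]
beaker [([0.688, -0.131, -0.004], 0.95)]
lump1 [([0.452, -0.24, 0.029], 0.97), ([0.459, -0.201, 0.006], 0.79), ([0.454, -0.296, 0.005], 0.75), ([0.519, -0.175, 0.038], 0.73), ([0.454, -0.121, 0.007], 0.7), ([0.523, -0.129, 0.007], 0.61), ([0.52, -0.223, 0.002], 0.5), ([0.52, -0.299, 0.006], 0.47)]
lump7 [([0.452, -0.24, 0.029], 0.97), ([0.459, -0.201, 0.006], 0.79), ([0.454, -0.296, 0.005], 0.75), ([0.519, -0.175, 0.03
[... 303 characters left out ...]
.002], 0.56)]
tamper [([0.522, 0.158, 0.016], 0.78), ([0.706, -0.026, 0.002], 0.24)]
bat []
bowl [([0.706, -0.024, 0.005], 0.76)]
jar [([0.707, 0.136, 0.001], 0.72)]
beaker [([0.684, -0.134, -0.001], 0.81), ([0.516, -0.221, 0.005], 0.58)]
lump1 [([0.456, -0.194, 0.001], 0.97), ([0.522, -0.128, 0.004], 0.77), ([0.513, -0.303, 0.008], 0.77), ([0.454, -0.295, 0.005], 0.76), ([0.456, -0.123, 0.001], 0.72), ([0.516, -0.175, 0.033], 0.66), ([0.458, -0.243, 0.029], 0.63)]
lump7 [([0.456, -0.194, 0.001], 0.97), ([0.522, -0.128, 0.004], 0.77), ([0.513, -0.303, 0.008], 0.77), ([0.454, -0.295, 0.005], 0.76), ([0.456, -0.123, 0.001], 0.72), ([0.516, -0.175, 0.033], 0.66), ([0.458, -0.243, 0.029], 0.63)]
```

View pics/top0.png

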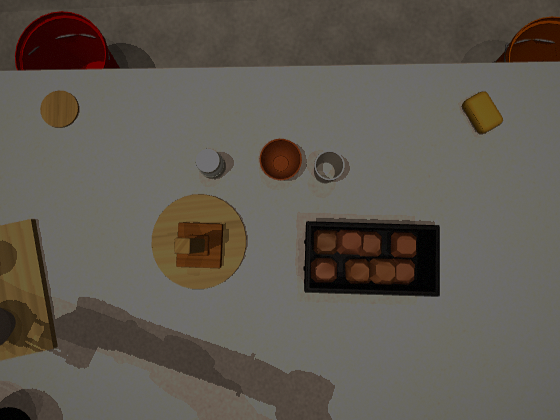

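View pics/scene0.png

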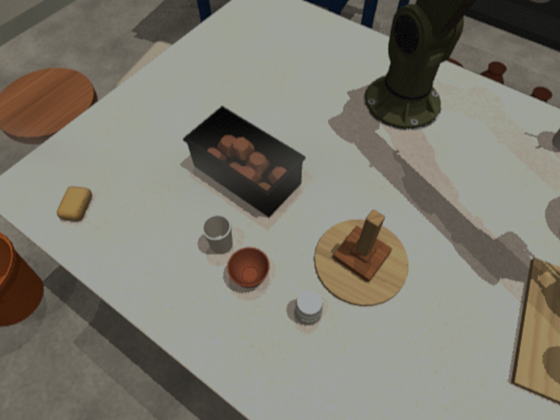

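Top view: tub outer rim at about (305–439, 222–296), with 8 lumps inside. The tamper foot is at (177–223, 222–268) on the bat, with its handle leaning toward (183,245) by perspective. The raised lumps are near (372,244) and (405,271). Next I'll measure the yaw of the tub and the tamper.

```bash
cat > h.py <<'E'
from station import status, optics
import cv2,numpy as np
from scipy.spatial.transform import Rotation as R
def ray(d,u,v,z):
    r=np.array(d["rotation"]).reshape(-1)
    M=R.from_quat([r[1],r[2],r[3],r[0]]).as_matrix() if r.size==4 else r.reshape(3,3)
    w=M@np.array([(u-d["cx"])/d["fx"],(v-d["cy"])/d["fy"],1]); o=np.array(d["origin"])
    return o+w*(z-o[2])/w[2]
E
python3 - <<'E'
from h import *
d=optics.read_camera("top");p=d["pixels"]
# tub: dark pixels
def rect(m,z,name):
    n,l,st,c=cv2.connectedComponentsWithStats(m.astype(np.uint8))
    i=1+np.argmax(st[1:,4]); ys,xs=np.nonzero(l==i)
    W=np.array([ray(d,x,y,z)[:2] for x,y in zip(xs,ys)],np.float32)
    r=cv2.minAreaRect(W);print(name,np.round(r[0],4),np.round(r[1],4),round(r[2],2));return l==i
m=np.zeros(p.shape[:2],bool);m[205:310,290:450]=(p.max(2)<60)[205:310,290:450]
m=cv2.morphologyEx(m.astype(np.uint8),cv2.MORPH_CLOSE,np.ones((3,3)))
rect(m,.115,"tub rim (expect 144x274)")
hsv=cv2.cvtColor(p,cv2.COLOR_BGR2HSV)
print(hsv[255,215],hsv[228,190],hsv[245,183],hsv[275,200])
a=cv2.resize(p[180:310,140:300],None,fx=4,fy=4,interpolation=cv2.INTER_CUBIC)
b=cv2.resize(p[205:310,295:450],None,fx=4.13,fy=4.13,interpolation=cv2.INTER_CUBIC)
f=np.zeros((600,800,3),np.uint8)
a=cv2.resize(p[215:275,165:235],None,fx=5.5,fy=5.5,interpolation=cv2.INTER_CUBIC)  # 385x330
b=cv2.resize(p[215:300,300:445],None,fx=2.8,fy=2.8,interpolation=cv2.INTER_CUBIC)
s=optics.read_camera("scene");q=s["pixels"]
e=cv2.resize(q[200:290,325:395],None,fx=3,fy=3,interpolation=cv2.INTER_CUBIC)
g=cv2.resize(q[100:220,180:310],None,fx=3.2,fy=2.2,interpolation=cv2.INTER_CUBIC)
for im,x,y in((a,0,0),(b,390,0),(e,0,330),(g,390,330)):f[y:y+im.shape[0],x:x+im.shape[1]]=im[:600-y,:800-x]
cv2.imwrite("pics/m1.png",cv2.convertScaleAbs(f,alpha=1.5))
E
```

```text
tub rim (expect 144x274) [ 0.4892 -0.21  ] [0.2777 0.1461] 87.35
[ 13 202  92] [ 13 201  85] [ 17 163 102] [ 19 145 111]
```

View pics/m1.png

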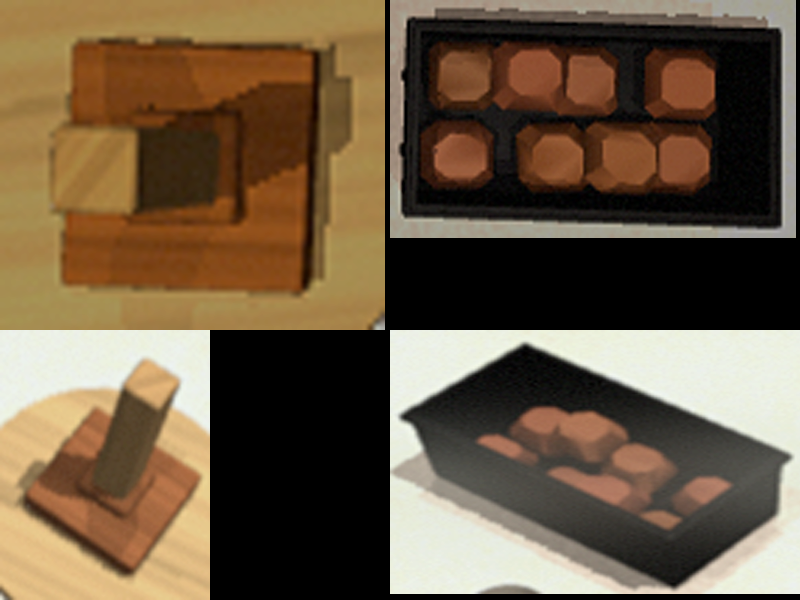

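The crop shows the foot corners at crop (75,42), (315,50), (302,292), (62,285) and the handle top at (52–140, 125–212). The tub rim corners are at (408,18), (780,30), (780,226), (404,214). All eight lumps are visible, and the free floor is at the -y end.

```bash
python3 - <<'E'
from h import *
d=optics.read_camera("top")
def f(c,ox,oy,s,z,n):
    W=np.array([ray(d,ox+x/s-.5+.5/s,oy+y/s-.5+.5/s,z)[:2] for x,y in c],np.float32)
    e=[np.round(np.degrees(np.arctan2(*(W[(i+1)%4]-W[i])[::-1])),1) for i in range(4)]
    print(n,np.round(W.mean(0),4),e,[round(float(np.linalg.norm(W[(i+1)%4]-W[i])),4) for i in range(4)])
f([(75,42),(315,50),(302,292),(62,285)],165,215,5.5,.034,"foot")
f([(52,126),(140,126),(138,213),(54,212)],165,215,5.5,.19,"handle top")
f([(18,18),(390,30),(390,226),(14,214)],300,215,2.8,.115,"tub")
r=status.state()["ee_rot"];print(R.from_quat([r[1],r[2],r[3],r[0]]).as_matrix().round(3))
E
```

```text
foot [0.5212 0.1592] [np.float32(-92.8), np.float32(176.6), np.float32(87.5), np.float32(-2.9)] [0.099, 0.099, 0.0982, 0.0994]
handle top [0.5214 0.159 ] [np.float32(-90.9), np.float32(178.7), np.float32(88.4), np.float32(1.5)] [0.03, 0.0295, 0.0286, 0.0292]
tub [ 0.4892 -0.2121] [np.float32(-92.8), np.float32(177.5), np.float32(87.3), np.float32(-2.3)] [0.2734, 0.1424, 0.273, 0.1428]
[[-0.906  0.424  0.   ]
 [ 0.424  0.906  0.   ]
 [-0.     0.    -1.   ]]
```

Request:
{"api": "step_arm", "payload": {"increments": [[0,0,-10,0,0,-5.53,1],[0,0,-10,0,0,-5.53,1],[0,0,-10,0,0,-5.53,1],[0,0,-10,0,0,-5.53,1],[-13,-20,0,0,0,0,1],[-18,-28,0,0,0,0,1],[-18,-28,0,0,0,0,1],[-18,-28,0,0,0,0,1],[-18,-28,0,0,0,0,1],[-18,-28,0,0,0,0,1]], "force": 50}}

```text
clock: 1.88
eef_pos: [0.3708, 0.4221, 0.2628]
ee_rot: [0.0, 0.026, 1.0, 0.0]
wrist_force: [0.5, -0.3, -0.6]
width: 1.0
grip_force: 0.0
```

Request:
{"api": "step_arm", "payload": {"increments": [[-18,-28,0,0,0,0,1],[-18,-28,0,0,0,0,1],[-18,-28,0,0,0,0,1],[-18,-28,0,0,0,0,1],[-18,-28,0,0,0,0,1],[-18,-28,0,0,0,0,1],[-18,-28,0,0,0,0,1],[-18,-28,0,0,0,0,1],[-10,-15,0,0,0,0,1],[0,0,0,0,0,0,1]]}}

```text
clock: 2.72
eef_pos: [0.5141, 0.1712, 0.2629]
ee_rot: [0.001, 0.03, 1.0, -0.001]
wrist_force: [0.2, 0.4, -0.8]
width: 0.997
grip_force: 0.0
```

Request:
{"api": "step_arm", "payload": {"increments": [[-4,-6,0,0,0,0,1],[-3.8,-5.7,0,0,0,0,1],[0,0,15,0,0,0,1],[0,0,20,0,0,0,1],[0,0,20,0,0,0,1],[0,0,20,0,0,0,1],[0,0,20,0,0,0,1],[0,0,20,0,0,0,1],[0,0,10,0,0,0,1],[0,0,0,0,0,0,1]]}}

```text
clock: 3.55
eef_pos: [0.5169, 0.1651, 0.1351]
ee_rot: [-0.002, 0.025, 1.0, -0.001]
wrist_force: [-0.1, 0.1, 0.0]
width: 1.001
grip_force: 0.0
```

```bash
python3 - <<'E'
from h import *
d=optics.read_camera("scene");cv2.imwrite("pics/g.png",cv2.resize(d["pixels"][100:310,280:450],None,fx=2.8,fy=2.8))
print(status.state()["eef_pos"],status.state()["wrist_force"])
E
```

```text
[0.51795643 0.1652733  0.13679705] [ 0.19426023 -0.29052273  0.07245805]
```

View pics/g.png

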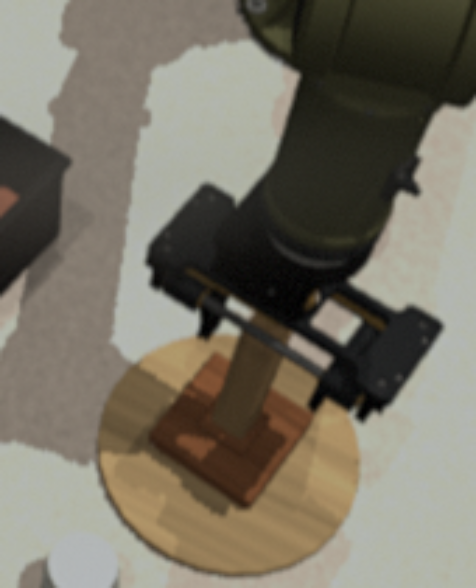

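The handle stands between the fingers (crop ~(255,360)). The TCP is about 6 mm off in y, so I'll correct that and then close.

Request:
{"api": "step_arm", "payload": {"increments": [[-2,-3,0,0,0,0,1],[-1.8,-2.8,0,0,0,0,1],[0,0,0,0,0,0,1],[0,0,0,0,0,0,0.5],[0,0,0,0,0,0,0.2],[0,0,0,0,0,0,-0.5],[0,0,0,0,0,0,-1],[0,0,0,0,0,0,-1],[0,0,0,0,0,0,-1],[0,0,0,0,0,0,-1]], "force": 50}}

```text
clock: 4.43
eef_pos: [0.5223, 0.159, 0.1376]
ee_rot: [0.0, 0.026, 1.0, 0.0]
wrist_force: [0.3, 0.1, 0.0]
width: 0.551
grip_force: 0.0
```

Request:
{"api": "step_arm", "payload": {"increments": [[0,0,0,0,0,0,-1],[0,0,0,0,0,0,-1],[0,0,-5,0,0,0,-1],[0,0,-15,0,0,0,-1],[0,0,-20,0,0,0,-1],[0,0,-20,0,0,0,-1],[0,0,-20,0,0,0,-1],[0,0,-20,0,0,0,-1],[0,0,-20,0,0,0,-1],[0,0,0,0,0,0,-1]]}}

```text
clock: 5.27
eef_pos: [0.5241, 0.1594, 0.2616]
ee_rot: [0.003, 0.026, 1.0, 0.001]
wrist_force: [0.8, 0.2, -2.9]
width: 0.347
grip_force: 50.0
```

```bash
python3 - <<'E'
from h import *
s=status.state();print({k:np.round(s[k],4).tolist() for k in("eef_pos","ee_rot","wrist_force","torque","width","grip_force")})
for c in("scene","top"):
  d=optics.read_camera(c);print([(np.round(r["location"],3).tolist(),round(r["conf"],2)) for r in optics.pinpoint(c,"tamper")])
E
```

```text
{'eef_pos': [0.5241, 0.1594, 0.2616], 'ee_rot': [0.003, 0.0259, 0.9997, 0.0013], 'wrist_force': [0.8106, 0.2015, -2.9443], 'torque': [0.0089, -0.1022, -0.0031], 'width': 0.3467, 'grip_force': 49.9613}
[([0.523, 0.159, 0.135], 0.64), ([0.519, -0.174, 0.035], 0.48)]
[]
```

Request:
{"api": "step_arm", "payload": {"increments": [[0,0,-15,0,0,0,-1],[0.5,-10,-5,0,0,0,-1],[1,-20,0,0,0,0,-1],[1,-25,0,0,0,0,-1],[1,-25,0,0,0,0,-1],[1,-25,0,0,0,0,-1],[1,-25,0,0,0,0,-1],[1,-25,0,0,0,0,-1],[1,-25,0,0,0,0,-1],[1,-25,0,0,0,0,-1]]}}

```text
clock: 6.3
eef_pos: [0.5021, -0.0475, 0.2765]
ee_rot: [-0.001, 0.026, 1.0, -0.0]
wrist_force: [0.6, 0.4, -3.4]
width: 0.342
grip_force: 50.0
```

Request:
{"api": "step_arm", "payload": {"increments": [[1,-25,0,0,0,0,-1],[1,-25,0,0,0,0,-1],[1,-25,0,0,0,0,-1],[1,-25,0,0,0,0,-1],[1,-25,0,0,0,0,-1],[1,-20,0,0,0,0,-1],[0.5,-15,0,0,0,0,-1],[0,0,0,0,0,0,-1],[0,0,0,0,0,0,-1],[0,0,0,0,0,0,-1]]}}

```text
clock: 7.13
eef_pos: [0.4882, -0.204, 0.2768]
ee_rot: [-0.0, 0.026, 1.0, 0.001]
wrist_force: [0.4, -0.4, -3.2]
width: 0.34
grip_force: 50.0
```

```bash
python3 - <<'E'
from h import *
s=status.state();print({k:np.round(s[k],4).tolist() for k in("clock","eef_pos","ee_rot","wrist_force","torque","grip_force")})
q=s["ee_rot"];M=R.from_quat([q[1],q[2],q[3],q[0]]).as_matrix()
print("tool mm to tub",(M.T@np.array([.4892-s["eef_pos"][0],-.205-s["eef_pos"][1],0])*1000).round(1), M[:,2].round(4))
E
```

```text
{'clock': 7.1333, 'eef_pos': [0.4882, -0.204, 0.2768], 'ee_rot': [-0.0005, 0.0256, 0.9997, 0.0006], 'wrist_force': [0.4379, -0.3546, -3.1706], 'torque': [0.1218, -0.0106, 0.0154], 'grip_force': 49.9615}
tool mm to tub [-1.1 -1.  -0. ] [-9.0e-04  1.2e-03 -1.0e+00]
```

Request:
{"api": "step_arm", "payload": {"increments": [[-1,-1,0,0,0,0,-1],[0,0,6,0,0,0,-1],[0,0,8,0,0,0,-1],[0,0,8,0,0,0,-1],[0,0,8,0,0,0,-1],[0,0,8,0,0,0,-1],[0,0,8,0,0,0,-1],[0,0,8,0,0,0,-1],[0,0,4,0,0,0,-1],[0,0,2,0,0,0,-1]]}}

```text
clock: 7.97
eef_pos: [0.489, -0.2058, 0.2165]
ee_rot: [-0.001, 0.026, 1.0, 0.0]
wrist_force: [-0.2, -0.5, -3.2]
width: 0.34
grip_force: 50.0
```

Request:
{"api": "step_arm", "payload": {"increments": [[0,0,1,0,0,0,-1],[0,0,1,0,0,0,-1],[0,0,1,0,0,0,-1],[0,0,1,0,0,0,-1],[0,0,1,0,0,0,-1],[0,0,0.5,0,0,0,-1],[0,0,0.5,0,0,0,-1],[0,0,0.5,0,0,0,-1],[0,0,0.5,0,0,0,-1],[0,0,0.5,0,0,0,-1]]}}

```text
clock: 8.8
eef_pos: [0.4894, -0.2059, 0.2101]
ee_rot: [0.0, 0.026, 1.0, 0.0]
wrist_force: [0.2, -0.2, -3.9]
width: 0.342
grip_force: 50.0
```

Request:
{"api": "step_arm", "payload": {"increments": [[0,0,0.5,0,0,0,-1],[0,0,0.5,0,0,0,-1],[0,0,0.5,0,0,0,-1],[0,0,0.5,0,0,0,-1],[0,0,0.5,0,0,0,-1],[0,0,0.5,0,0,0,-1],[0,0,0.5,0,0,0,-1],[0,0,0.5,0,0,0,-1],[0,0,0.5,0,0,0,-1],[0,0,0.5,0,0,0,-1]]}}

```text
clock: 9.63
eef_pos: [0.4895, -0.2057, 0.2051]
ee_rot: [0.0, 0.026, 1.0, 0.0]
wrist_force: [-0.5, 1.2, -0.2]
width: 0.342
grip_force: 50.0
```

Request:
{"api": "step_arm", "payload": {"increments": [[0,0,0.4,0,0,0,-1],[0,0,0.4,0,0,0,-1],[0,0,0.4,0,0,0,-1],[0,0,0.4,0,0,0,-1],[0,0,0.4,0,0,0,-1],[0,0,0.4,0,0,0,-1],[0,0,0.4,0,0,0,-1],[0,0,0.4,0,0,0,-1],[0,0,0.4,0,0,0,-1],[0,0,0.4,0,0,0,-1]]}}

```text
clock: 10.47
eef_pos: [0.4895, -0.206, 0.2011]
ee_rot: [0.0, 0.026, 1.0, -0.0]
wrist_force: [0.1, 0.4, 0.8]
width: 0.337
grip_force: 50.0
```

Request:
{"api": "step_arm", "payload": {"increments": [[0,0,0.5,0,0,0,-1],[0,0,0.5,0,0,0,-1],[0,0,0.5,0,0,0,-1],[0,0,0.5,0,0,0,-1],[0,0,0.5,0,0,0,-1],[0,0,0.5,0,0,0,-1],[0,0,0.5,0,0,0,-1],[0,0,0.5,0,0,0,-1],[0,0,0.5,0,0,0,-1],[0,0,0.5,0,0,0,-1]]}}

```text
clock: 11.3
eef_pos: [0.4894, -0.2059, 0.196]
ee_rot: [-0.0, 0.026, 1.0, 0.0]
wrist_force: [-0.2, 0.6, -0.1]
width: 0.341
grip_force: 50.0
```

Request:
{"api": "step_arm", "payload": {"increments": [[0,0,0.5,0,0,0,-1],[0,0,0.5,0,0,0,-1],[0,0,0.5,0,0,0,-1],[0,0,0.5,0,0,0,-1],[0,0,0.5,0,0,0,-1],[0,0,0.5,0,0,0,-1],[0,0,0.5,0,0,0,-1],[0,0,0.5,0,0,0,-1],[0,0,0.5,0,0,0,-1],[0,0,0.5,0,0,0,-1]]}}

```text
clock: 12.13
eef_pos: [0.4894, -0.206, 0.191]
ee_rot: [0.0, 0.026, 1.0, -0.0]
wrist_force: [-0.4, -0.6, 0.5]
width: 0.344
grip_force: 50.0
```

Request:
{"api": "step_arm", "payload": {"increments": [[0,0,0.5,0,0,0,-1],[0,0,0.5,0,0,0,-1],[0,0,0.5,0,0,0,-1],[0,0,0.5,0,0,0,-1],[0,0,0.5,0,0,0,-1],[0,0,0.5,0,0,0,-1],[0,0,0.5,0,0,0,-1],[0,0,0.5,0,0,0,-1],[0,0,0.5,0,0,0,-1],[0,0,0.5,0,0,0,-1]]}}

```text
clock: 12.97
eef_pos: [0.4894, -0.2059, 0.186]
ee_rot: [-0.0, 0.026, 1.0, 0.0]
wrist_force: [-0.1, -0.0, -0.2]
width: 0.346
grip_force: 50.0
```

Request:
{"api": "step_arm", "payload": {"increments": [[0,0,0.3,0,0,0,-1],[0,0,0.3,0,0,0,-1],[0,0,0.3,0,0,0,-1],[0,0,0.3,0,0,0,-1],[0,0,0.3,0,0,0,-1],[0,0,0.3,0,0,0,-1],[0,0,0.3,0,0,0,-1],[0,0,0.3,0,0,0,-1],[0,0,0.3,0,0,0,-1],[0,0,0.3,0,0,0,-1]]}}

```text
clock: 13.8
eef_pos: [0.4894, -0.2059, 0.183]
ee_rot: [0.0, 0.026, 1.0, -0.0]
wrist_force: [0.0, 0.2, -0.9]
width: 0.343
grip_force: 50.0
```

Request:
{"api": "step_arm", "payload": {"increments": [[0,0,0.3,0,0,0,-1],[0,0,0.3,0,0,0,-1],[0,0,0.3,0,0,0,-1],[0,0,0.3,0,0,0,-1],[0,0,0.3,0,0,0,-1],[0,0,0.3,0,0,0,-1],[0,0,0.3,0,0,0,-1],[0,0,0.3,0,0,0,-1],[0,0,0.3,0,0,0,-1],[0,0,0.3,0,0,0,-1]]}}

```text
clock: 14.63
eef_pos: [0.4894, -0.2059, 0.18]
ee_rot: [-0.0, 0.026, 1.0, 0.0]
wrist_force: [-1.2, 0.6, -0.9]
width: 0.344
grip_force: 50.0
```

Request:
{"api": "step_arm", "payload": {"increments": [[0,0,0.2,0,0,0,-1],[0,0,0.2,0,0,0,-1],[0,0,0.2,0,0,0,-1],[0,0,0.2,0,0,0,-1],[0,0,0.2,0,0,0,-1],[0,0,0.2,0,0,0,-1],[0,0,0.2,0,0,0,-1],[0,0,0.2,0,0,0,-1],[0,0,0.2,0,0,0,-1],[0,0,0.2,0,0,0,-1]]}}

```text
clock: 15.47
eef_pos: [0.4894, -0.2059, 0.178]
ee_rot: [0.0, 0.026, 1.0, 0.0]
wrist_force: [-1.0, 0.2, -0.5]
width: 0.347
grip_force: 50.0
```

Request:
{"api": "step_arm", "payload": {"increments": [[0,0,0.2,0,0,0,-1],[0,0,0.2,0,0,0,-1],[0,0,0.2,0,0,0,-1],[0,0,0.2,0,0,0,-1],[0,0,0.2,0,0,0,-1],[0,0,0.2,0,0,0,-1],[0,0,0.2,0,0,0,-1],[0,0,0.2,0,0,0,-1],[0,0,0.2,0,0,0,-1],[0,0,0.2,0,0,0,-1]]}}

```text
clock: 16.3
eef_pos: [0.4894, -0.2059, 0.1768]
ee_rot: [0.0, 0.026, 1.0, 0.0]
wrist_force: [-3.5, 1.4, 7.0]
width: 0.339
grip_force: 50.0
```

Request:
{"api": "step_arm", "payload": {"increments": [[0,0,0.1,0,0,0,-1],[0,0,0.1,0,0,0,-1],[0,0,0.1,0,0,0,-1],[0,0,0.1,0,0,0,-1],[0,0,0.1,0,0,0,-1],[0,0,0,0,0,0,-1],[0,0,0,0,0,0,-1],[0,0,0,0,0,0,-1],[0,0,0,0,0,0,-1],[0,0,0,0,0,0,-1]]}}

```text
clock: 17.13
eef_pos: [0.4895, -0.2059, 0.1768]
ee_rot: [0.0, 0.026, 1.0, 0.0]
wrist_force: [-4.3, 1.0, 8.2]
width: 0.338
grip_force: 50.0
```

```bash
python3 - <<'E'
from station import status
import numpy as np
s=status.state();print({k:np.round(s[k],4).tolist() for k in("clock","eef_pos","ee_rot","wrist_force","torque","grip_force")})
E
```

```text
{'clock': 17.1333, 'eef_pos': [0.4895, -0.2059, 0.1768], 'ee_rot': [0.0003, 0.0259, 0.9997, 0.0003], 'wrist_force': [-4.2949, 0.9533, 8.2287], 'torque': [0.6383, 1.2351, 0.0986], 'grip_force': 49.9615}
```

Request:
{"api": "step_arm", "payload": {"increments": [[0,0,0.2,0,0,0,-1],[0,0,0.2,0,0,0,-1],[0,0,0.2,0,0,0,-1],[0,0,0.2,0,0,0,-1],[0,0,0,0,0,0,-1],[0,0,0,0,0,0,-1],[0,0,0,0,0,0,-1],[0,0,0,0,0,0,-1],[0,0,0,0,0,0,-1],[0,0,0,0,0,0,-1]]}}

```text
clock: 17.97
eef_pos: [0.4895, -0.206, 0.1768]
ee_rot: [0.0, 0.026, 1.0, 0.0]
wrist_force: [-5.6, 1.2, 11.9]
width: 0.34
grip_force: 50.0
```

Request:
{"api": "step_arm", "payload": {"increments": [[0,0,-1,0,0,0,-1],[0,0,-2,0,0,0,-1],[0,0,-10,0,0,0,-1],[0,0,-15,0,0,0,-1],[0,0,-15,0,0,0,-1],[0,0,-15,0,0,0,-1],[0,0,-15,0,0,0,-1],[0,0,-15,0,0,0,-1],[0,0,-12,0,0,0,-1],[0,10,-2,0,0,0,-1]]}}

```text
clock: 18.8
eef_pos: [0.4906, -0.1985, 0.2792]
ee_rot: [0.002, 0.028, 1.0, -0.001]
wrist_force: [0.1, -0.6, -3.1]
width: 0.342
grip_force: 50.0
```

Request:
{"api": "step_arm", "payload": {"increments": [[0,20,0,0,0,0,-1],[0,25,0,0,0,0,-1],[0,25,0,0,0,0,-1],[0,25,0,0,0,0,-1],[0,25,0,0,0,0,-1],[0,25,0,0,0,0,-1],[0,25,0,0,0,0,-1],[0,20,0,0,0,0,-1],[0,10,0,0,0,0,-1],[0,0,0,0,0,0,-1]]}}

```text
clock: 19.63
eef_pos: [0.4999, 0.0073, 0.276]
ee_rot: [-0.001, 0.023, 1.0, 0.0]
wrist_force: [0.1, 0.2, -3.4]
width: 0.342
grip_force: 50.0
```

```bash
python3 - <<'E'
from h import *
s=status.state();print({k:np.round(s[k],4).tolist() for k in("clock","eef_pos","ee_rot","wrist_force")})
P={}
for c in("scene","top"):
  d=optics.read_camera(c);P[c]=d["pixels"]
  print([(np.round(r["location"],3).tolist(),round(r["conf"],2)) for r in optics.pinpoint(c,"lump1")])
b=cv2.resize(P["top"][210:305,295:450],None,fx=5,fy=3.1,interpolation=cv2.INTER_CUBIC)
g=cv2.resize(P["scene"][100:220,180:310],None,fx=4,fy=2.5,interpolation=cv2.INTER_CUBIC)
f=np.zeros((600,780,3),np.uint8)
f[:b.shape[0],:b.shape[1]]=b;f[298:598,:520]=g
cv2.imwrite("pics/t1.png",cv2.convertScaleAbs(f,alpha=1.6))
E
```

```text
{'clock': 19.6333, 'eef_pos': [0.4999, 0.0073, 0.276], 'ee_rot': [-0.0006, 0.0232, 0.9997, 0.0004], 'wrist_force': [0.0911, 0.1994, -3.3512]}
[([0.46, -0.188, 0.008], 0.8), ([0.454, -0.304, 0.001], 0.77), ([0.525, -0.177, 0.006], 0.65), ([0.52, -0.237, 0.005], 0.64), ([0.458, -0.121, 0.002], 0.59), ([0.458, -0.242, 0.005], 0.59), ([0.518, -0.3, 0.009], 0.52), ([0.522, -0.12, 0.007], 0.39)]
[([0.514, -0.307, 0.007], 0.91), ([0.456, -0.184, 0.0], 0.89), ([0.516, -0.23, 0.006], 0.86), ([0.46, -0.244, 0.005], 0.75), ([0.452, -0.305, 0.005], 0.73), ([0.523, -0.118, 0.004], 0.69), ([0.522, -0.177, 0.001], 0.69), ([0.461, -0.12, 0.001], 0.52)]
```

View pics/t1.png

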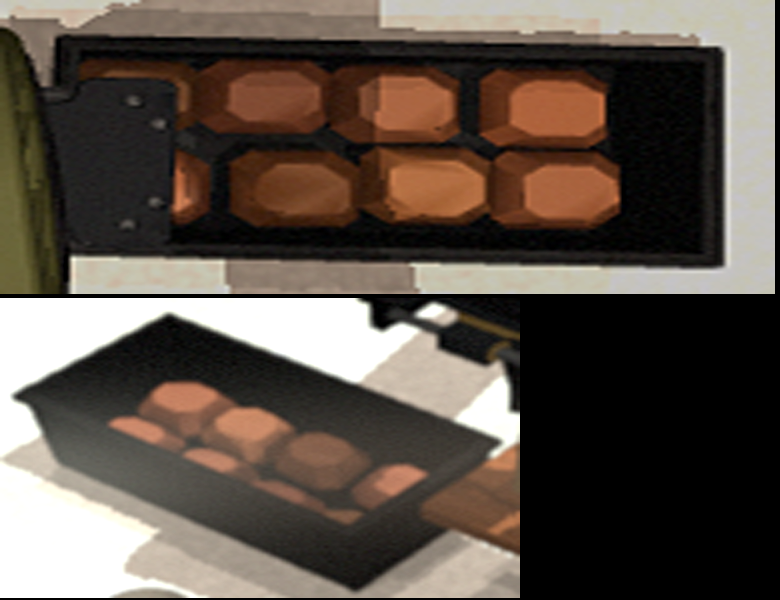

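Every lump reads close to the floor (z 0–9 mm): the -x column is at y -0.12, -0.186, -0.243, -0.304, and the +x column at -0.119, -0.177, -0.234, -0.303. The moments suggest the taller lump at (0.457,-0.186) carried most of the push. I'll press the two formerly raised lumps separately, with the foot slightly tilted.

Request:
{"api": "step_arm", "payload": {"increments": [[1,-15,0,0,0,0,-1],[1,-25,0,0,0,0,-1],[1,-25,0,0,0,0,-1],[1,-25,0,0,0,0,-1],[1,-25,0,0,0,0,-1],[1,-25,0,0,0,0,-1],[1,-25,0,0,0,0,-1],[1,-25,0,0,0,0,-1],[1,-25,0,0,0,0,-1],[2,-25,0,0,0,0,-1]], "force": 60}}

```text
clock: 20.67
eef_pos: [0.4758, -0.2382, 0.277]
ee_rot: [0.0, 0.027, 1.0, -0.0]
wrist_force: [0.5, 0.2, -3.5]
width: 0.339
grip_force: 60.0
```

Request:
{"api": "step_arm", "payload": {"increments": [[1,-14,0,0,0,0,-1],[0,0,0,-1,-1,0,-1],[0,0,0,-1,-1,0,-1],[0,0,5,0,0,0,-1],[0,0,10,0,0,0,-1],[0,0,10,0,0,0,-1],[0,0,15,0,0,0,-1],[0,0,15,0,0,0,-1],[0,0,15,0,0,0,-1],[0,0,8,0,0,0,-1]]}}

```text
clock: 21.5
eef_pos: [0.4771, -0.2446, 0.1958]
ee_rot: [0.016, 0.025, 0.999, 0.018]
wrist_force: [0.3, 0.4, -3.7]
width: 0.341
grip_force: 60.0
```

```bash
cat > st.py <<'E'
from h import *
s=status.state();print({k:np.round(s[k],4).tolist() for k in("clock","eef_pos","wrist_force","torque")})
q=s["ee_rot"];M=R.from_quat([q[1],q[2],q[3],q[0]]).as_matrix()
print("down axis",M[:,2].round(4),"foot centre",(s["eef_pos"]+M[:,2]*.126).round(4),"ydir",M[:,1].round(4))
E
python3 st.py
```

```text
{'clock': 21.5, 'eef_pos': [0.4771, -0.2446, 0.1958], 'wrist_force': [0.2982, 0.4478, -3.6663], 'torque': [0.0271, 0.0783, 0.0205]}
down axis [ 0.0328  0.0347 -0.9989] foot centre [ 0.4812 -0.2402  0.0699] ydir [0.0489 0.9981 0.0363]
```

Request:
{"api": "step_arm", "payload": {"increments": [[0,0,2,0,0,0,-1],[0,0,2,0,0,0,-1],[0,0,2,0,0,0,-1],[0,0,2,0,0,0,-1],[0,0,1.5,0,0,0,-1],[0,0,1,0,0,0,-1],[0,0,0.5,0,0,0,-1],[0,0,0.5,0,0,0,-1],[0,0,0.5,0,0,0,-1],[0,0,0.5,0,0,0,-1]]}}

```text
clock: 22.33
eef_pos: [0.4785, -0.2463, 0.1864]
ee_rot: [0.018, 0.026, 0.999, 0.017]
wrist_force: [-0.6, 0.1, -3.3]
width: 0.344
grip_force: 60.0
```

Request:
{"api": "step_arm", "payload": {"increments": [[0,0,0.4,0,0,0,-1],[0,0,0.4,0,0,0,-1],[0,0,0.4,0,0,0,-1],[0,0,0.4,0,0,0,-1],[0,0,0.3,0,0,0,-1],[0,0,0.3,0,0,0,-1],[0,0,0.3,0,0,0,-1],[0,0,0.3,0,0,0,-1],[0,0,0.3,0,0,0,-1],[0,0,0.3,0,0,0,-1]]}}

```text
clock: 23.17
eef_pos: [0.4786, -0.2461, 0.183]
ee_rot: [0.018, 0.026, 0.999, 0.017]
wrist_force: [0.2, 0.4, -3.2]
width: 0.338
grip_force: 60.0
```

```bash
python3 st.py
```

```text
{'clock': 23.1667, 'eef_pos': [0.4786, -0.2461, 0.183], 'wrist_force': [0.2289, 0.3618, -3.151], 'torque': [-0.0251, 0.068, 0.0197]}
down axis [ 0.0368  0.0331 -0.9988] foot centre [ 0.4832 -0.242   0.0571] ydir [0.0511 0.9981 0.0349]
```

Request:
{"api": "step_arm", "payload": {"increments": [[0,0,0.4,0,0,0,-1],[0,0,0.4,0,0,0,-1],[0,0,0.4,0,0,0,-1],[0,0,0.4,0,0,0,-1],[0,0,0.4,0,0,0,-1],[0,0,0.3,0,0,0,-1],[0,0,0.3,0,0,0,-1],[0,0,0.3,0,0,0,-1],[0,0,0.3,0,0,0,-1],[0,0,0.3,0,0,0,-1]]}}

```text
clock: 24.0
eef_pos: [0.4788, -0.246, 0.1799]
ee_rot: [0.018, 0.026, 0.999, 0.017]
wrist_force: [-0.4, 0.8, 0.4]
width: 0.341
grip_force: 60.0
```

Request:
{"api": "step_arm", "payload": {"increments": [[0,0,0.2,0,0,0,-1],[0,0,0.2,0,0,0,-1],[0,0,0.2,0,0,0,-1],[0,0,0.2,0,0,0,-1],[0,0,0.2,0,0,0,-1],[0,0,0.2,0,0,0,-1],[0,0,0.2,0,0,0,-1],[0,0,0.2,0,0,0,-1],[0,0,0.2,0,0,0,-1],[0,0,0.2,0,0,0,-1]]}}

```text
clock: 24.83
eef_pos: [0.4792, -0.2461, 0.1795]
ee_rot: [0.019, 0.026, 0.999, 0.017]
wrist_force: [-3.6, 3.2, 13.1]
width: 0.342
grip_force: 60.0
```

```bash
python3 st.py
```

```text
{'clock': 24.8333, 'eef_pos': [0.4792, -0.2461, 0.1795], 'wrist_force': [-3.5745, 3.2043, 13.1053], 'torque': [0.3285, 1.6725, -0.1515]}
down axis [ 0.038   0.0334 -0.9987] foot centre [ 0.484  -0.2419  0.0537] ydir [0.051  0.9981 0.0353]
```

Request:
{"api": "step_arm", "payload": {"increments": [[0,0,0.2,0,0,0,-1],[0,0,0.2,0,0,0,-1],[0,0,0.2,0,0,0,-1],[0,0,0.2,0,0,0,-1],[0,0,0,0,0,0,-1],[0,0,0,0,0,0,-1],[0,0,0,0,0,0,-1],[0,0,0,0,0,0,-1],[0,0,0,0,0,0,-1],[0,0,0,0,0,0,-1]]}}

```text
clock: 25.67
eef_pos: [0.4795, -0.2461, 0.1795]
ee_rot: [0.019, 0.026, 0.999, 0.017]
wrist_force: [-3.8, 3.6, 15.2]
width: 0.341
grip_force: 60.0
```

```bash
python3 st.py
```

```text
{'clock': 25.6667, 'eef_pos': [0.4795, -0.2461, 0.1795], 'wrist_force': [-3.7731, 3.5786, 15.2231], 'torque': [0.4445, 1.8767, -0.1795]}
down axis [ 0.0387  0.0335 -0.9987] foot centre [ 0.4844 -0.2419  0.0536] ydir [0.0509 0.9981 0.0354]
```

Request:
{"api": "step_arm", "payload": {"increments": [[0,0,0.3,0,0,0,-1],[0,0,0.3,0,0,0,-1],[0,0,0.3,0,0,0,-1],[0,0,0.3,0,0,0,-1],[0,0,0,0,0,0,-1],[0,0,0,0,0,0,-1],[0,0,0,0,0,0,-1],[0,0,0,0,0,0,-1],[0,0,0,0,0,0,-1],[0,0,0,0,0,0,-1]]}}

```text
clock: 26.5
eef_pos: [0.4802, -0.246, 0.1792]
ee_rot: [0.02, 0.026, 0.999, 0.017]
wrist_force: [-3.8, 4.0, 19.7]
width: 0.341
grip_force: 60.0
```

```bash
python3 st.py
```

```text
{'clock': 26.5, 'eef_pos': [0.4802, -0.246, 0.1792], 'wrist_force': [-3.8152, 4.0192, 19.7211], 'torque': [0.6194, 2.0137, -0.2285]}
down axis [ 0.0402  0.0335 -0.9986] foot centre [ 0.4853 -0.2418  0.0534] ydir [0.0506 0.9981 0.0355]
```

Request:
{"api": "step_arm", "payload": {"increments": [[0,0,-3,0,0,0,-1],[0,0,-10,0,0,0,-1],[0,0,-14,0,0,0,-1],[-3.3,11,0,0.5,0.9,0,-1],[-3.3,11,0,0.6,0.9,0,-1],[-3.3,11,0,0.6,0.9,0,-1],[-3.3,11,0,0.6,0.9,0,-1],[-3.3,11,0,0.6,0.9,0,-1],[-3.3,11,0,0.6,1,0,-1],[0,0,0,0,0,0,-1]]}}

```text
clock: 27.33
eef_pos: [0.5027, -0.1779, 0.2022]
ee_rot: [-0.031, 0.023, 0.999, -0.012]
wrist_force: [1.3, -0.0, -3.9]
width: 0.339
grip_force: 60.0
```

```bash
python3 st.py
```

```text
{'clock': 27.3333, 'eef_pos': [0.5027, -0.1779, 0.2022], 'wrist_force': [1.2735, -0.0412, -3.9305], 'torque': [0.2259, -0.2333, 0.0558]}
down axis [-0.0628 -0.0217 -0.9978] foot centre [ 0.4948 -0.1806  0.0765] ydir [ 0.0448  0.9987 -0.0246]
```

Request:
{"api": "step_arm", "payload": {"increments": [[0,-2,3,0,0,0,-1],[0,-2,3,0,0,0,-1],[0,0,3,0,0,0,-1],[0,0,3,0,0,0,-1],[0,0,3,0,0,0,-1],[0,0,1,0,0,0,-1],[0,0,0.5,0,0,0,-1],[0,0,0.5,0,0,0,-1],[0,0,0.5,0,0,0,-1],[0,0,0.5,0,0,0,-1]]}}

```text
clock: 28.17
eef_pos: [0.4999, -0.1863, 0.1853]
ee_rot: [-0.031, 0.025, 0.999, -0.012]
wrist_force: [-0.9, -0.7, -3.1]
width: 0.345
grip_force: 60.0
```

Request:
{"api": "step_arm", "payload": {"increments": [[0,0,0.4,0,0,0,-1],[0,0,0.4,0,0,0,-1],[0,0,0.3,0,0,0,-1],[0,0,0.3,0,0,0,-1],[0,0,0.3,0,0,0,-1],[0,0,0.3,0,0,0,-1],[0,0,0.3,0,0,0,-1],[0,0,0.3,0,0,0,-1],[0,0,0.3,0,0,0,-1],[0,0,0.3,0,0,0,-1]]}}

```text
clock: 29.0
eef_pos: [0.4995, -0.1864, 0.182]
ee_rot: [-0.031, 0.025, 0.999, -0.012]
wrist_force: [-0.9, -0.5, -3.0]
width: 0.34
grip_force: 60.0
```

```bash
python3 st.py
```

```text
{'clock': 29.0, 'eef_pos': [0.4995, -0.1864, 0.182], 'wrist_force': [-0.8591, -0.4698, -2.9965], 'torque': [0.0126, -0.1022, -0.0394]}
down axis [-0.0622 -0.023  -0.9978] foot centre [ 0.4917 -0.1893  0.0563] ydir [ 0.0502  0.9984 -0.0261]
```

Request:
{"api": "step_arm", "payload": {"increments": [[0,0,0.4,0,0,0,-1],[0,0,0.4,0,0,0,-1],[0,0,0.4,0,0,0,-1],[0,0,0.4,0,0,0,-1],[0,0,0.3,0,0,0,-1],[0,0,0.3,0,0,0,-1],[0,0,0.2,0,0,0,-1],[0,0,0.2,0,0,0,-1],[0,0,0.2,0,0,0,-1],[0,0,0.2,0,0,0,-1]]}}

```text
clock: 29.83
eef_pos: [0.5, -0.1864, 0.18]
ee_rot: [-0.03, 0.025, 0.999, -0.012]
wrist_force: [-2.0, 2.2, 5.5]
width: 0.342
grip_force: 60.0
```

Request:
{"api": "step_arm", "payload": {"increments": [[0,0,0.2,0,0,0,-1],[0,0,0.2,0,0,0,-1],[0,0,0.2,0,0,0,-1],[0,0,0.2,0,0,0,-1],[0,0,0.2,0,0,0,-1],[0,0,0.2,0,0,0,-1],[0,0,0.2,0,0,0,-1],[0,0,0.2,0,0,0,-1],[0,0,0,0,0,0,-1],[0,0,0,0,0,0,-1]]}}

```text
clock: 30.67
eef_pos: [0.5008, -0.1862, 0.1798]
ee_rot: [-0.029, 0.025, 0.999, -0.012]
wrist_force: [-1.8, 1.4, 10.4]
width: 0.339
grip_force: 60.0
```

```bash
python3 st.py
```

```text
{'clock': 30.6667, 'eef_pos': [0.5008, -0.1862, 0.1798], 'wrist_force': [-1.7767, 1.405, 10.3664], 'torque': [0.9391, 0.162, 0.0562]}
down axis [-0.058  -0.0222 -0.9981] foot centre [ 0.4935 -0.189   0.054 ] ydir [ 0.05    0.9984 -0.0251]
```

Request:
{"api": "step_arm", "payload": {"increments": [[0,0,0.3,0,0,0,-1],[0,0,0.3,0,0,0,-1],[0,0,0.3,0,0,0,-1],[0,0,0.3,0,0,0,-1],[0,0,0.3,0,0,0,-1],[0,0,0,0,0,0,-1],[0,0,0,0,0,0,-1],[0,0,0,0,0,0,-1],[0,0,0,0,0,0,-1],[0,0,0,0,0,0,-1]]}}

```text
clock: 31.5
eef_pos: [0.501, -0.1863, 0.1797]
ee_rot: [-0.028, 0.025, 0.999, -0.012]
wrist_force: [-3.7, 2.1, 18.2]
width: 0.34
grip_force: 60.0
```

```bash
python3 st.py
```

```text
{'clock': 31.5, 'eef_pos': [0.501, -0.1863, 0.1797], 'wrist_force': [-3.7471, 2.0735, 18.2481], 'torque': [1.1983, 0.7443, 0.054]}
down axis [-0.057  -0.0216 -0.9981] foot centre [ 0.4938 -0.189   0.0539] ydir [ 0.0501  0.9984 -0.0245]
```

Request:
{"api": "step_arm", "payload": {"increments": [[0,0,-4,0,0,0,-1],[0,0,-8,0,0,0,-1],[3,-7,0,-0.4,-1.2,0,-1],[3,-7,0,-0.4,-1.2,0,-1],[3.5,-6.5,0,-0.5,-1.15,0,-1],[0,0,0,0,0,0,-1],[0,0,3,0,0,0,-1],[0,0,3,0,0,0,-1],[0,0,1,0,0,0,-1],[0,0,0,0,0,0,-1]]}}

```text
clock: 32.33
eef_pos: [0.4893, -0.2055, 0.1809]
ee_rot: [-0.0, 0.025, 1.0, -0.002]
wrist_force: [0.0, -0.2, -2.9]
width: 0.339
grip_force: 60.0
```

```bash
python3 st.py
```

```text
{'clock': 32.3333, 'eef_pos': [0.4893, -0.2055, 0.1809], 'wrist_force': [0.0377, -0.1718, -2.9107], 'torque': [0.1073, 0.0008, -0.0451]}
down axis [-6.0e-04 -3.3e-03 -1.0e+00] foot centre [ 0.4892 -0.2059  0.0549] ydir [ 0.0499  0.9988 -0.0033]
```

Contact was at TCP z 0.1768, so I'll ease down to about 0.178 and then press.

Request:
{"api": "step_arm", "payload": {"increments": [[0,0,0.5,0,0,0,-1],[0,0,0.5,0,0,0,-1],[0,0,0.5,0,0,0,-1],[0,0,0.5,0,0,0,-1],[0,0,0.3,0,0,0,-1],[0,0,0.3,0,0,0,-1],[0,0,0.3,0,0,0,-1],[0,0,0.3,0,0,0,-1],[0,0,0.3,0,0,0,-1],[0,0,0.3,0,0,0,-1]]}}

```text
clock: 33.17
eef_pos: [0.4893, -0.2063, 0.1778]
ee_rot: [0.0, 0.025, 1.0, -0.002]
wrist_force: [-0.1, 0.4, -2.6]
width: 0.34
grip_force: 60.0
```

Request:
{"api": "step_arm", "payload": {"increments": [[0,0,0.2,0,0,0,-1],[0,0,0.2,0,0,0,-1],[0,0,0.2,0,0,0,-1],[0,0,0.2,0,0,0,-1],[0,0,0.2,0,0,0,-1],[0,0,0.2,0,0,0,-1],[0,0,0.2,0,0,0,-1],[0,0,0.2,0,0,0,-1],[0,0,0,0,0,0,-1],[0,0,0,0,0,0,-1]]}}

```text
clock: 34.0
eef_pos: [0.4895, -0.2064, 0.1771]
ee_rot: [0.001, 0.026, 1.0, -0.002]
wrist_force: [-3.2, 0.8, 4.8]
width: 0.344
grip_force: 60.0
```

```bash
python3 st.py
```

```text
{'clock': 34.0, 'eef_pos': [0.4895, -0.2064, 0.1771], 'wrist_force': [-3.2188, 0.7717, 4.7826], 'torque': [0.495, 0.657, 0.1327]}
down axis [ 0.0014 -0.0032 -1.    ] foot centre [ 0.4897 -0.2068  0.0511] ydir [ 0.0511  0.9987 -0.0032]
```

Request:
{"api": "step_arm", "payload": {"increments": [[0,0,0.3,0,0,0,-1],[0,0,0.3,0,0,0,-1],[0,0,0.3,0,0,0,-1],[0,0,0.3,0,0,0,-1],[0,0,0.3,0,0,0,-1],[0,0,0,0,0,0,-1],[0,0,0,0,0,0,-1],[0,0,0,0,0,0,-1],[0,0,0,0,0,0,-1],[0,0,0,0,0,0,-1]]}}

```text
clock: 34.83
eef_pos: [0.4896, -0.2066, 0.177]
ee_rot: [0.001, 0.026, 1.0, -0.001]
wrist_force: [-5.8, 0.4, 14.7]
width: 0.341
grip_force: 60.0
```

Request:
{"api": "step_arm", "payload": {"increments": [[0,0,0.2,0,0,0,-1],[0,0,0,0,0,0,-1],[0,0,0,0,0,0,-1],[0,0,0,0,0,0,-1],[0,0,0,0,0,0,-1],[0,0,0,0,0,0,-1],[0,0,0,0,0,0,-1],[0,0,0,0,0,0,-1],[0,0,0,0,0,0,-1],[0,0,0,0,0,0,-1]]}}

```text
clock: 35.67
eef_pos: [0.4896, -0.2066, 0.177]
ee_rot: [0.001, 0.026, 1.0, -0.001]
wrist_force: [-5.6, 0.9, 14.8]
width: 0.342
grip_force: 60.0
```

```bash
python3 st.py
```

```text
{'clock': 35.6667, 'eef_pos': [0.4896, -0.2066, 0.177], 'wrist_force': [-5.5923, 0.8651, 14.7919], 'torque': [0.9156, 1.4951, 0.1191]}
down axis [ 0.0021 -0.0027 -1.    ] foot centre [ 0.4899 -0.2069  0.051 ] ydir [ 0.0512  0.9987 -0.0026]
```

Request:
{"api": "step_arm", "payload": {"increments": [[0,0,-2,0,0,0,-1],[0,0,-3,0,0,0,-1],[0,0,-10,0,0,0,-1],[0,0,-15,0,0,0,-1],[0,0,-15,0,0,0,-1],[0,0,-15,0,0,0,-1],[0,0,-15,0,0,0,-1],[0,0,-15,0,0,0,-1],[0,0,-12,0,0,0,-1],[0,10,0,0,0,0,-1]]}}

```text
clock: 36.5
eef_pos: [0.4906, -0.1986, 0.2792]
ee_rot: [0.003, 0.027, 1.0, -0.003]
wrist_force: [0.7, -1.1, -3.0]
width: 0.34
grip_force: 60.0
```

Request:
{"api": "step_arm", "payload": {"increments": [[0,20,0,0,0,0,-1],[-1,28,0,0,0,0,-1],[-1,30,0,0,0,0,-1],[-1,30,0,0,0,0,-1],[-1,30,0,0,0,0,-1],[-1,30,0,0,0,0,-1],[-1,30,0,0,0,0,-1],[-1,30,0,0,0,0,-1],[0,28,0,0,0,0,-1],[0,20,0,0,0,0,-1]]}}

```text
clock: 37.33
eef_pos: [0.5097, 0.0837, 0.2743]
ee_rot: [-0.001, 0.024, 1.0, -0.001]
wrist_force: [0.3, -0.7, -2.8]
width: 0.344
grip_force: 60.0
```

```bash
python3 - <<'E'
from h import *
s=status.state();print(s["clock"],s["eef_pos"].round(4) if hasattr(s["eef_pos"],"round") else s["eef_pos"])
ref=np.array([[.459,-.121],[.458,-.186],[.459,-.243],[.453,-.304],[.522,-.119],[.523,-.177],[.518,-.234],[.516,-.303]])
P={}
for c in("scene","top"):
  acc=[[] for _ in ref]
  for k in range(8):
    d=optics.read_camera(c);P[c]=d["pixels"]
    for r in optics.pinpoint(c,"lump1"):
      l=np.array(r["location"]);i=np.argmin(np.linalg.norm(ref-l[:2],axis=1));acc[i].append(l)
  for i,a in enumerate(acc):
    if a:a=np.array(a);print(c,i,len(a),(a.mean(0)*1000).round(1),(a.std(0)*1000).round(1))
b=cv2.resize(P["top"][210:305,295:450],None,fx=5,fy=3.1,interpolation=cv2.INTER_CUBIC)
g=cv2.resize(P["scene"][100:220,180:310],None,fx=4,fy=2.5,interpolation=cv2.INTER_CUBIC)
f=np.zeros((600,780,3),np.uint8);f[:b.shape[0],:b.shape[1]]=b;f[298:598,:520]=g
cv2.imwrite("pics/t2.png",cv2.convertScaleAbs(f,alpha=1.6))
print(status.state()["clock"])
E
```

```text
37.3333 [0.5097 0.0837 0.2743]
scene 0 6 [ 456.  -121.3    4.8] [1.3 1.2 2.1]
scene 1 7 [ 458.7 -187.3    6.3] [1.1 1.5 1.3]
scene 2 8 [ 456.4 -244.3    5.7] [1.2 1.7 1.2]
scene 3 8 [ 454.5 -303.8    2.4] [1.1 1.5 1.3]
scene 4 10 [522.6 -62.8   4.9] [  3.7 113.    3.8]
scene 5 7 [ 524.4 -175.3    7.2] [0.8 0.9 1.7]
scene 6 9 [ 517.5 -234.2    1.8] [11.   7.7  2.8]
scene 7 8 [ 517.  -301.8    5.9] [1.3 1.4 1.8]
top 0 7 [ 459.8 -120.5    2.6] [2.  0.5 0.9]
top 1 8 [ 455.4 -184.2    1.5] [0.8 1.  1.2]
top 2 7 [ 460.7 -244.1    4.2] [1.7 1.4 1.3]
top 3 8 [ 454.2 -305.3    5.2] [1.5 0.9 1.1]
top 4 9 [ 559.  -122.     1.9] [68.   5.9  2.9]
top 5 8 [ 522.1 -178.2    2.8] [0.9 1.5 1.1]
top 6 8 [ 518.6 -233.6    3.8] [1.8 1.8 2.2]
top 7 7 [ 514.2 -303.     5.5] [1.1 2.1 1.2]
38.9333
```

View pics/t2.png

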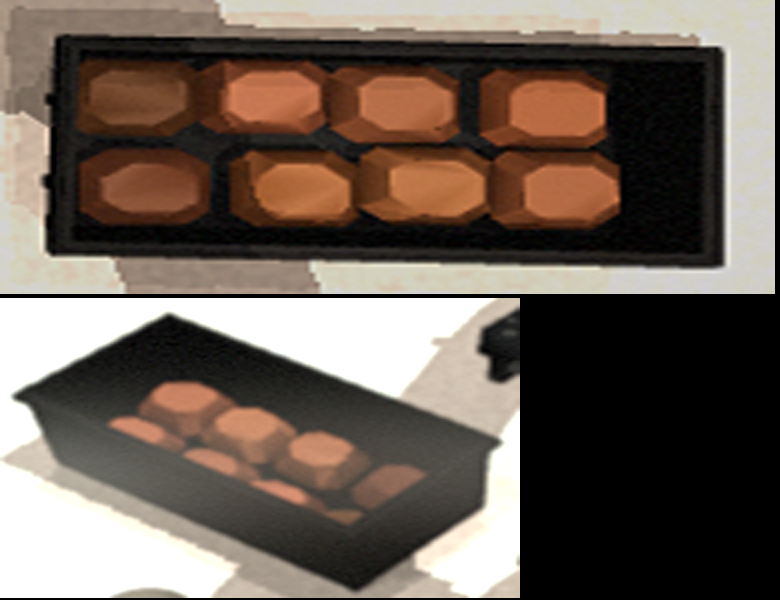

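The lumps now sit level within measurement noise: none visibly rides up, and the means are 3–6 mm with the floor at 4. The former high lump at (0.522,-0.177) reads about 1 mm high, so I'll give it one isolated push with the foot edge kept off its +y neighbour.

Request:
{"api": "step_arm", "payload": {"increments": [[0,-15,0,0,0,0,-1],[0,-28,0,0,0,0,-1],[0,-30,0,0,0,0,-1],[0,-30,0,0,0,0,-1],[0,-30,0,0,0,0,-1],[0,-30,0,0,0,0,-1],[0,-30,0,0,0,0,-1],[0,-30,0,0,0,0,-1],[1,-28,0,0,0,0,-1],[1,-28,0,0,0,0,-1]]}}

```text
clock: 39.77
eef_pos: [0.4944, -0.2007, 0.2767]
ee_rot: [0.001, 0.026, 1.0, -0.002]
wrist_force: [-0.1, -0.8, -2.6]
width: 0.342
grip_force: 60.0
```

Request:
{"api": "step_arm", "payload": {"increments": [[0,0,0,0,0,0,-1],[0,0,0,0,0,0,-1],[0,0,8,0,0,0,-1],[0,0,13,0,0,0,-1],[0,0,15,0,0,0,-1],[0,0,15,0,0,0,-1],[0,0,15,0,0,0,-1],[0,0,5,0,0,0,-1],[0,0,0,0,0,0,-1],[0,0,0,0,0,0,-1]]}}

```text
clock: 40.6
eef_pos: [0.495, -0.1986, 0.2056]
ee_rot: [0.0, 0.025, 1.0, -0.002]
wrist_force: [-0.5, -0.0, -2.6]
width: 0.344
grip_force: 60.0
```

```bash
python3 st.py
```

```text
{'clock': 40.6, 'eef_pos': [0.495, -0.1986, 0.2056], 'wrist_force': [-0.4713, -0.0181, -2.6232], 'torque': [-0.0008, -0.029, 0.009]}
down axis [ 7.0e-04 -3.3e-03 -1.0e+00] foot centre [ 0.4951 -0.199   0.0796] ydir [ 0.0495  0.9988 -0.0033]
```

Request:
{"api": "step_arm", "payload": {"increments": [[-2,0.5,0,0.4,1,0,-1],[-2,0.5,0,0.4,1,0,-1],[-2,0.5,0,0.4,1,0,-1],[-2,0.5,0,0.3,1,0,-1],[0,0,3,0,0,0,-1],[0,0,5,0,0,0,-1],[0,0,5,0,0,0,-1],[0,0,4,0,0,0,-1],[0,0,2,0,0,0,-1],[0,0,1,0,0,0,-1]]}}

```text
clock: 41.43
eef_pos: [0.5008, -0.1984, 0.1847]
ee_rot: [-0.035, 0.026, 0.999, -0.014]
wrist_force: [-0.3, 0.0, -3.3]
width: 0.342
grip_force: 60.0
```

Request:
{"api": "step_arm", "payload": {"increments": [[0,0,0.5,0,0,0,-1],[0,0,0.5,0,0,0,-1],[0,0,0.5,0,0,0,-1],[0,0,0.4,0,0,0,-1],[0,0,0.4,0,0,0,-1],[0,0,0.3,0,0,0,-1],[0,0,0.3,0,0,0,-1],[0,0,0.3,0,0,0,-1],[0,0,0.3,0,0,0,-1],[0,0,0.3,0,0,0,-1]]}}

```text
clock: 42.27
eef_pos: [0.5011, -0.1984, 0.1815]
ee_rot: [-0.035, 0.026, 0.999, -0.014]
wrist_force: [0.9, -0.2, -3.6]
width: 0.339
grip_force: 60.0
```

```bash
python3 st.py
```

```text
{'clock': 42.2667, 'eef_pos': [0.5011, -0.1984, 0.1815], 'wrist_force': [0.9159, -0.2014, -3.6038], 'torque': [0.1065, -0.1923, 0.0083]}
down axis [-0.0702 -0.026  -0.9972] foot centre [ 0.4923 -0.2017  0.0559] ydir [ 0.05    0.9983 -0.0296]
```

Request:
{"api": "step_arm", "payload": {"increments": [[0,0,0.3,0,0,0,-1],[0,0,0.3,0,0,0,-1],[0,0,0.3,0,0,0,-1],[0,0,0.3,0,0,0,-1],[0,0,0.3,0,0,0,-1],[0,0,0.2,0,0,0,-1],[0,0,0.2,0,0,0,-1],[0,0,0.2,0,0,0,-1],[0,0,0.2,0,0,0,-1],[0,0,0.2,0,0,0,-1]]}}

```text
clock: 43.1
eef_pos: [0.5021, -0.1984, 0.1805]
ee_rot: [-0.033, 0.025, 0.999, -0.014]
wrist_force: [-0.9, 0.7, 8.4]
width: 0.345
grip_force: 60.0
```

Request:
{"api": "step_arm", "payload": {"increments": [[0,0,0.2,0,0,0,-1],[0,0,0.2,0,0,0,-1],[0,0,0.2,0,0,0,-1],[0,0,0.2,0,0,0,-1],[0,0,0.2,0,0,0,-1],[0,0,0.2,0,0,0,-1],[0,0,0.2,0,0,0,-1],[0,0,0.2,0,0,0,-1],[0,0,0.2,0,0,0,-1],[0,0,0,0,0,0,-1]]}}

```text
clock: 43.93
eef_pos: [0.5028, -0.1984, 0.1803]
ee_rot: [-0.032, 0.025, 0.999, -0.013]
wrist_force: [-2.2, 2.0, 13.7]
width: 0.342
grip_force: 60.0
```

```bash
python3 st.py
```

```text
{'clock': 43.9333, 'eef_pos': [0.5028, -0.1984, 0.1803], 'wrist_force': [-2.1895, 2.0342, 13.736], 'torque': [1.1519, 0.1348, 0.0453]}
down axis [-0.065  -0.0251 -0.9976] foot centre [ 0.4946 -0.2015  0.0546] ydir [ 0.0499  0.9983 -0.0284]
```

Request:
{"api": "step_arm", "payload": {"increments": [[0,0,0.3,0,0,0,-1],[0,0,0.3,0,0,0,-1],[0,0,0.3,0,0,0,-1],[0,0,0.3,0,0,0,-1],[0,0,0,0,0,0,-1],[0,0,0,0,0,0,-1],[0,0,0,0,0,0,-1],[0,0,0,0,0,0,-1],[0,0,0,0,0,0,-1],[0,0,0,0,0,0,-1]]}}

```text
clock: 44.77
eef_pos: [0.5029, -0.1984, 0.1802]
ee_rot: [-0.032, 0.025, 0.999, -0.013]
wrist_force: [-2.4, 2.4, 19.8]
width: 0.339
grip_force: 60.0
```

```bash
python3 st.py
```

```text
{'clock': 44.7667, 'eef_pos': [0.5029, -0.1984, 0.1802], 'wrist_force': [-2.4164, 2.4051, 19.7656], 'torque': [1.5072, 0.5165, 0.0969]}
down axis [-0.0643 -0.0247 -0.9976] foot centre [ 0.4948 -0.2016  0.0545] ydir [ 0.0501  0.9984 -0.028 ]
```

Request:
{"api": "step_arm", "payload": {"increments": [[0,0,-2,0,0,0,-1],[0,0,-8,0,0,0,-1],[2,-0.5,-4,-0.4,-1,0,-1],[2,-0.5,0,-0.4,-1,0,-1],[2,-0.5,0,-0.4,-1,0,-1],[2,-0.5,0,-0.3,-1,0,-1],[0,0,-10,0,0,0,-1],[0,0,-20,0,0,0,-1],[0,0,-25,0,0,0,-1],[0,0,-25,0,0,0,-1]]}}

```text
clock: 45.6
eef_pos: [0.4928, -0.1995, 0.2714]
ee_rot: [-0.0, 0.026, 1.0, -0.002]
wrist_force: [1.5, -0.6, -4.5]
width: 0.338
grip_force: 60.0
```

Request:
{"api": "step_arm", "payload": {"increments": [[0,0,-10,0,0,0,-1],[-1,15,0,0,0,0,-1],[-1,28,0,0,0,0,-1],[-1,30,0,0,0,0,-1],[-1,30,0,0,0,0,-1],[-1,30,0,0,0,0,-1],[-1,30,0,0,0,0,-1],[-1,30,0,0,0,0,-1],[-1,30,0,0,0,0,-1],[0,30,0,0,0,0,-1]]}}

```text
clock: 46.43
eef_pos: [0.5141, 0.0541, 0.2791]
ee_rot: [0.0, 0.026, 1.0, -0.002]
wrist_force: [0.4, -0.3, -2.9]
width: 0.344
grip_force: 60.0
```

Request:
{"api": "step_arm", "payload": {"increments": [[-1,30,0,0,0,0,-1],[-1,25,0,0,0,0,-1],[0,20,0,0,0,0,-1],[0,15,0,0,0,0,-1],[0,0,0,0,0,0,-1],[0,0,0,0,0,0,-1],[0,0,0,0,0,0,-1],[0,0,0,0,0,0,-1],[0,0,0,0,0,0,-1],[0,0,0,0,0,0,-1]]}}

```text
clock: 47.27
eef_pos: [0.5212, 0.1414, 0.2794]
ee_rot: [0.001, 0.026, 1.0, -0.002]
wrist_force: [1.2, -0.5, -3.8]
width: 0.342
grip_force: 60.0
```

```bash
cat >> st.py <<'E'
print("to bat, tool mm",(M.T@(np.array([.5215,.1592,s["eef_pos"][2]])-s["eef_pos"])*1000).round(1))
d=optics.read_camera("scene");cv2.imwrite("pics/r.png",cv2.resize(d["pixels"][60:310,280:480],None,fx=2.4,fy=2.4))
E
python3 st.py
```

```text
{'clock': 47.2667, 'eef_pos': [0.5212, 0.1414, 0.2794], 'wrist_force': [1.1547, -0.4947, -3.8313], 'torque': [0.0405, -0.0177, -0.0567]}
down axis [ 0.001  -0.0035 -1.    ] foot centre [0.5213 0.141  0.1534] ydir [ 0.0528  0.9986 -0.0034]
to bat, tool mm [ 0.6 17.8 -0.1]
```

View pics/r.png

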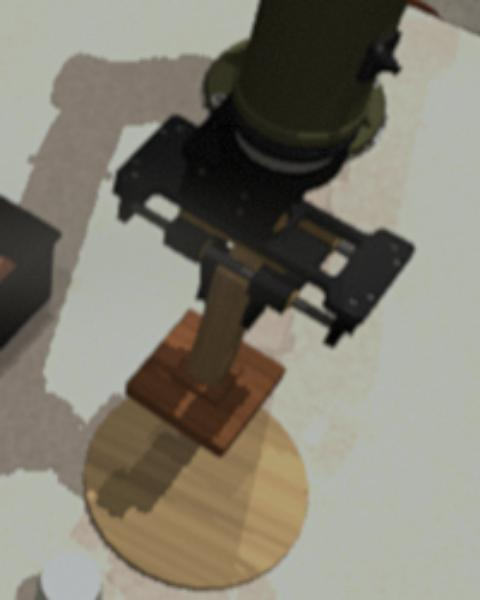

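The tamper hangs upright and square in the grip, above and to one side of the bat (bat centre at crop ~(195,485)). I'll centre it and lower it.

Request:
{"api": "step_arm", "payload": {"increments": [[0,9,0,-0.2,0,0,-1],[0.5,9,0,0,0,0,-1],[0,0,8,0,0,0,-1],[0,0,18,0,0,0,-1],[0,0,22,0,0,0,-1],[0,0,25,0,0,0,-1],[0,0,25,0,0,0,-1],[0,0,22,0,0,0,-1],[0,0,10,0,0,0,-1],[0,0,4,0,0,0,-1]]}}

```text
clock: 48.15
eef_pos: [0.5199, 0.1604, 0.1426]
ee_rot: [-0.002, 0.025, 1.0, -0.001]
wrist_force: [0.7, -0.1, -3.6]
width: 0.338
grip_force: 60.0
```

```bash
python3 st.py
```

```text
{'clock': 48.15, 'eef_pos': [0.5199, 0.1604, 0.1426], 'wrist_force': [0.6708, -0.0755, -3.603], 'torque': [0.0606, 0.0537, -0.0076]}
down axis [-0.0032 -0.0018 -1.    ] foot centre [0.5195 0.1602 0.0166] ydir [ 0.0502  0.9987 -0.0019]
to bat, tool mm [-1.7 -1.1 -0. ]
```

Request:
{"api": "step_arm", "payload": {"increments": [[0,0,0.8,0,0,0,-1],[0,0,0.8,0,0,0,-1],[0,0,0.8,0,0,0,-1],[0,0,0.6,0,0,0,-1],[0,0,0.6,0,0,0,-1],[0,0,0.5,0,0,0,-1],[0,0,0.5,0,0,0,-1],[0,0,0.4,0,0,0,-1],[0,0,0.4,0,0,0,-1],[0,0,0,0,0,0,-1]]}}

```text
clock: 49.03
eef_pos: [0.5215, 0.1605, 0.1397]
ee_rot: [0.0, 0.025, 1.0, -0.0]
wrist_force: [0.6, -0.1, -3.6]
width: 0.338
grip_force: 60.0
```

Request:
{"api": "step_arm", "payload": {"increments": [[0,0,0.3,0,0,0,-1],[0,0,0.3,0,0,0,-1],[0,0,0.3,0,0,0,-1],[0,0,0.2,0,0,0,-1],[0,0,0.2,0,0,0,-1],[0,0,0.2,0,0,0,-1],[0,0,0,0,0,0,-1],[0,0,0,0,0,0,-1],[0,0,0,0,0,0,-1],[0,0,0,0,0,0,-1]]}}

```text
clock: 49.87
eef_pos: [0.5216, 0.1605, 0.1396]
ee_rot: [0.001, 0.026, 1.0, 0.0]
wrist_force: [-4.1, -0.7, 6.0]
width: 0.337
grip_force: 60.0
```

Touchdown at 0.1396 means the foot offset is 127.6 mm. The bed level was therefore about 49 mm, which matches lumps lying on the floor. Releasing now.

Request:
{"api": "step_arm", "payload": {"increments": [[0,0,-0.5,0,0,0,-1],[0,0,-0.4,0,0,0,-1],[0,0,0,0,0,0,-1],[0,0,0,0,0,0,-0.2],[0,0,0,0,0,0,0.2],[0,0,0,0,0,0,0.6],[0,0,0,0,0,0,1],[0,0,0,0,0,0,1],[0,0,0,0,0,0,1],[0,0,0,0,0,0,1]]}}

```text
clock: 50.7
eef_pos: [0.5216, 0.1605, 0.1391]
ee_rot: [0.0, 0.026, 1.0, 0.0]
wrist_force: [0.5, 0.1, 0.4]
width: 0.771
grip_force: 0.0
```

Request:
{"api": "step_arm", "payload": {"increments": [[0,0,0,0,0,0,1],[0,0,0,0,0,0,1],[0,0,-8,0,0,0,1],[0,0,-15,0,0,0,1],[0,0,-20,0,0,0,1],[0,0,-25,0,0,0,1],[0,0,-25,0,0,0,1],[0,0,-25,0,0,0,1],[0,0,-20,0,0,0,1],[0,0,-10,0,0,0,1]]}}

```text
clock: 51.53
eef_pos: [0.5226, 0.1608, 0.291]
ee_rot: [0.003, 0.026, 1.0, 0.001]
wrist_force: [1.3, 0.6, 0.7]
width: 1.002
grip_force: 0.0
```

Request:
{"api": "step_arm", "payload": {"increments": [[10,15,0,0,0,0,1],[15,25,0,0,0,0,1],[15,28,0,0,0,0,1],[15,28,0,0,0,0,1],[15,28,0,0,0,0,1],[15,28,0,0,0,0,1],[15,25,0,0,0,0,1],[5,10,0,0,0,0,1],[0,0,0,0,0,0,1],[0,0,0,0,0,0,1]]}}

```text
clock: 52.37
eef_pos: [0.4265, 0.3518, 0.2868]
ee_rot: [0.001, 0.025, 1.0, -0.001]
wrist_force: [0.4, -0.5, -0.2]
width: 1.002
grip_force: 0.0
```

```bash
python3 - <<'E'
from h import *
d=optics.read_camera("top");e=optics.read_camera("scene")
f=np.vstack([d["pixels"][130:310,140:450],e["pixels"][130:310,180:490]])
cv2.imwrite("pics/end.png",cv2.convertScaleAbs(cv2.resize(f,None,fx=1.6,fy=1.6,interpolation=cv2.INTER_CUBIC),alpha=1.4))
for t in("tamper","bowl","jar","beaker"):print(t,[(np.round(r["location"],3).tolist(),round(r["conf"],2)) for r in optics.pinpoint("scene",t)[:1]])
print(status.state()["clock"],status.state()["width"])
E
```

```text
tamper [([0.516, 0.161, 0.012], 0.58)]
bowl [([0.518, -0.298, 0.007], 0.56)]
jar [([0.706, 0.132, -0.003], 0.77)]
beaker [([0.688, -0.13, 0.001], 0.7)]
52.6667 0.9975883796732417
```

View pics/end.png

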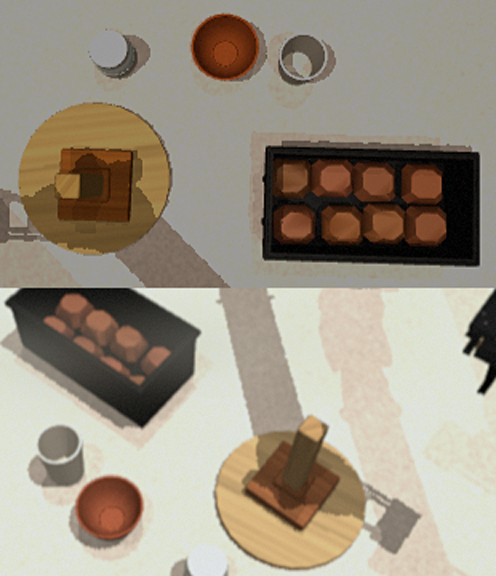

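The tamper stands upright on the bat, around (95,185). All eight lumps lie level in the tub, around (265–480, 145–265). The bowl, jar and beaker are where they were, and the arm is clear.

```bash
python3 -c "
from station import close_job
print(close_job())"
```

```text
the job is handed in; nothing more can be done
None
```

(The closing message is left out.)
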